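# Space four copper lines on a strut channel with a wooden spacer

### The job

The right-hand copper line on the strut channel is clamped tight; the other three slide stiffly and have been set too close. Take the wooden spacer block and, starting at the tight line and working to the left, push it down between each neighbouring pair in turn, on the robot's side of the channel, bevelled foot leading and bevel away from the tight line, with its flat face bearing lightly on the line already set, so that it wedges the next line out, until its foot is pressed firmly on the bench and its full thickness is snug between the two tubes; go slowly and gently, so that the block is not knocked on the bench and no line already set is shoved. When all three gaps match the block, lift it out and stand it back on the bench clear of the rack, and leave the other things on the bench alone.

Things in the scene. Friction and masses are not known exactly. Their poses are not given: they have to be found in the camera images.
- rack: Steel strut channel screwed to the bench, 41 mm wide and high, 400 mm long plus a 45 mm foot plate at each end. Origin: middle of its underside, on the bench. x across the channel, away from the robot; y along it, to the robot's left; z up. Four copper tubes lie across it, line1 to line4 in order along +y. Finished: 38 mm from tube to tube, 66.6 mm from axis to axis.
- line1: The tight line, at the robot's right end of the row; it cannot move. Copper tube, 28.6 mm thick, 200 mm long, level, square across the channel, in a steel clamp (33 mm thick, 32 mm wide, ears to 91 mm above the bench). Origin on the tube's axis, 59 mm above the bench, 65 mm to the robot's side of the channel's middle; the tube runs from 65 mm before to 135 mm beyond it. Axes as the rack.
- line2: Next line, same tube, clamp, origin and axes as line1, but the clamp is only finger-tight: it slides along the rack's y alone (cannot turn or lift) against about 10 N of friction and stays where it is left. It starts 5 to 10 mm nearer to the tight line than its finished place.
- line3: Third line, like line2 but a little freer (about 7 N of friction); also 5 to 10 mm nearer to the tight line than its finished place.
- line4: Last line, at the robot's left end of the row, like line2 but freer still (about 4 N of friction); also 5 to 10 mm nearer to the tight line than its finished place.
- spacer_mid (a point): Centre of the wooden spacer block, half-way up, 75 mm above its foot. A two-by-four offcut, about 0.13 kg, loose, standing upright on the bench: 50 mm along x, 38 mm along y (the spacing thickness), 150 mm tall (z). Grip it near the top by its two x faces, 50 mm apart. Between the tubes it rubs as it goes down (up to about 15 N) before its foot meets the bench.
- spacer: The same block; origin at the middle of its underside, below the full section, same axes. The -y face is flat from top to foot. The +y face is bevelled over the lowest 42 mm: the foot is 24 mm thick (y from -19 to +5 mm), growing evenly to the full 38 mm at 42 mm above the foot.
- table: The plywood bench top, level, its surface at height 0; fixed.
- flux: Bystander: lidded jar of flux, 60 mm across and 75 mm tall, origin at the middle of its underside; it and the spacer stand at opposite ends of the rack, either way round.
- wrench: Bystander: steel wrench, 160 mm long, lying off the right end of the rack; origin under its middle.
- elbow: Bystander: copper elbow fitting, two 33 mm thick legs 35 mm long, lying at the left; origin at the underside of its corner.
Things that resemble listed ones, but are neither listed nor needed, are in the scene too. Of the things like the spacer, leave any that is purple or turquoise; of the rest the larger one is meant.

How it is judged:
By the outcome, as a careful person would: the job done as asked, in the order asked, and still so for the second after the job is handed in, with the robot touching nothing.
It also fails if it takes over 72 s, if anything falls off the work surface, if the arm or the gripper's body presses on something with over 40 N, if the wrist force passes 120 N, or if a joint passes its speed limit or range.

### The arm

A 6-joint arm with a two-finger parallel gripper is mounted at the origin on the work surface. World frame = base frame: x ahead of the robot, y to its left, z up, the work surface at z = 0. Lengths are in mm, angles in rad, forces in N, time in s.
With the tool pointing down it reaches from about 350 to 725 mm from the base axis. Payload 4.3 kg.
Tool frame: the origin (TCP) lies at the very end of the fingers, on their centre line; the grasp point (between the pads) lies 19 mm behind it (tcp_to_grasp is the distance from the TCP to the grasp point, in mm); y points along the fingers, z is the direction in which the jaws open and shut, and the axes are right-handed (so a half turn about y gives the same grasp; the last joint's range is limited). The gripper opens to 85 mm and grips with 20 to 120 N. Pads are 22 mm wide; open, the fingers measure 114 mm over their backs; the gripper's body (76 mm by 85 mm) begins 54 mm behind the grasp point. The pads swing forward as they close: fully open they stand 13 mm farther back than shut.
Start: joints at [1.166, 0.377, 0.081, 1.274, 0, 1.46], TCP at [167.072, 550.231, 231.329] pointing down, gripper open.
Joint ranges: [-2.72, 2.72], [-0.84, 1.66], [-1.02, 1.22], [-1.77, 2.12], [-1.37, 1.28], [-3.14, 3.14]. Speed limits (rad/s): [2.57, 2.57, 3.14, 3.14, 3.14, 3.14].

### API

Orientations are given as a unit quaternion [w, x, y, z].
In Python, from cell import * gives the robot as it stands. The module is installed in compiled form; this text tells all that it offers.
- The arm moves only by the tool step_arm, never from a script. Its argument "rows" is a list of rows, each a list of 7 numbers: the shift along the world's x, y, z in units of 40 mm (1.0 is 40 mm), then the turn, a rotation vector about the world's x, y, z in units of 6 degrees (1.0 is 6 degrees), then the closure, from 0 (fully open) to 1 (shut). In form: [[dx, dy, dz, wx, wy, wz, claw], ...]. A call has 1 to 10 rows; each row shifts and turns the commanded pose from where the row before left it; what a row does not reach is not made up. A row lasts 1/12 s, in which the tool goes at most 41.7 mm and 7.16 degrees, less where a joint would pass 70% of its speed; a pose out of reach is approached as far as the arm can. A call is refused whole if a number of a shift passes 1 or a number of a turn 1, either way. A call with a gripper value outside its range is refused whole. The fingers move at their own pace and stop on an object; "newtons" is the grip in N (left out, the last holds). Time passes only in rows, so rows that do not move let the fingers close. It gives the time, the measured TCP pose, the force and the opening at its end, in the units of the state.
- get_obs(): the state, without advancing time (a new reading comes with each control period).
- capture(name): name is "side" or "top" or "wrist"; returns the picture (420x560x3 uint8, blue, green, red); there is no depth.
- calibration(name): a dict with "fx", "fy", "cx", "cy" (pixels), "distortion" ([k1, k2, p1, p2, k3] as OpenCV has them; the pictures are not rectified), "rvec" (rotation vector, rad) and "tvec" (3), from world to camera coordinates, as OpenCV has them. Camera axes: x right, y down, z forward; pixel columns grow to the right and rows downward; lengths in mm; the calibration is good to about 2 mm. A picture is of the moment at which its call begins: read the wrist's pose just before it. calibration takes no time and is no camera call; for the wrist camera it gives the pose at the moment of the call.
- close_job(): hands the job in, once; it reports no verdict.
Trained networks look in the newest picture that a camera, given by its name, has taken for a name from the list of things; names that differ only in an ending like _2 or _b are one class to them, and where a whole thing is asked for, a point or a joint stands for the part that bears it (a point fixed in the world has none). Each returns a list of dicts, best first, with "p" (0 to 1); they miss things now and then, are a little off and sometimes report something else, mostly with a low value. They report only what shows in the picture. A call takes as long as a camera call. They do not tell look-alikes from the thing itself.
- regions_of(camera, target): "pixels" (420x560 bool, what is visible of it) and "uv" ([column, row] in pixels, amid what is visible of it).
The state is a dict: "time_s": time; "joints": joint angles; "qd": joint speeds; "tau": joint torques, N m; "position": TCP position; "ee_rot": TCP orientation; "ft_force": force on the tool from outside, world axes, zero at the start; "wrist_torque": the same for the moment, N m; "opening": finger opening in mm.
Only numpy, scipy, OpenCV 4.12 (cv2) and the standard library are available. Lean on these libraries where they do the work, as an engineer would, in place of code of your own. Each camera call takes 0.05 s, during which the arm holds its last target. There are 200 camera calls.

## Working session

There is one attempt and no reset: what is moved stays moved. The work goes in short steps, Python scripts to look and compute and a tool call to move; the robot and the scene stay as the last step left them, time stands still between calls to the robot, and variables do not carry over. Pictures are saved under pics/ and viewed, about 8 in all and at most 12, crops included, and the job is handed in when it is done.

Besides the shell and the picture viewer there is one more tool, called after "Request:" by a JSON object that holds its "method" and its "body". step_arm: Moves the arm, as the interface text tells. Its arguments: {"type":"object","properties":{"rows":{"type":"array","items":{"type":"array","items":{"type":"number"}}},"newtons":{"type":"number"}},"required":["rows"]}

```bash
mkdir -p pics; python3 - <<'E'
from cell import *
import cv2,numpy as np
o=get_obs();print(o['time_s'],o['position'],o['ee_rot'],o['opening'])
ims=[]
for c in ['top','side']:
    im=capture(c);cv2.imwrite(f'pics/{c}0.png',im)
    k=calibration(c);print(c,k)
    for t in ['spacer','rack','line1','flux','wrench','elbow']:
        for r in regions_of(c,t)[:6]: print(c,t,round(r['p'],2),np.round(r['uv']),r['pixels'].sum())
E
```

```text
0.0 [166.78963473 549.58733553 230.33905904] [-0.69872664  0.70015021 -0.1040488   0.10365624] 85.63350580375517
top {'fx': 543.7938984363892, 'fy': 543.7938984363892, 'cx': 274.0766445073053, 'cy': 216.00187909259577, 'distortion': array([0.05477594, 0.        , 0.        , 0.        , 0.        ]), 'rvec': array([ 2.08852447, -2.12208862,  0.18190523]), 'tvec': array([  59.56891553,  506.07349002, 1212.54571848])}
top spacer 0.75 [128. 279.] 416
top spacer 0.74 [111. 244.] 412
top spacer 0.74 [162. 287.] 832
top rack 0.72 [301. 182.] 6943
top line1 0.88 [287. 184.] 1173
top line1 0.6 [319. 188.] 1071
top line1 0.59 [344. 186.] 1028
top line1 0.57 [262. 184.] 1069
top flux 0.64 [439. 218.] 772
top wrench 0.9 [431. 160.] 484
top wrench 0.28 [318. 189.] 1088
top elbow 0.64 [148. 179.] 399
side {'fx': 496.3050982817052, 'fy': 496.3050982817052, 'cx': 278.0140228021672, 'cy': 201.73415910565816, 'distortion': array([-0.12418267,  0.        ,  0.        ,  0.        ,  0.        ]), 'rvec': array([ 2.11227361, -0.27916705,  0.18629514]), 'tvec': array([-474.32355192,  132.31891137, 1331.74421606])}
side spacer 0.92 [240. 151.] 672
side spacer 0.92 [212. 161.] 876
side spacer 0.63 [231. 152.] 146
side rack 0.89 [315. 216.] 4226
side line1 0.88 [311. 212.] 771
side line1 0.86 [320. 227.] 941
side line1 0.73 [297. 188.] 658
side line1 0.57 [304. 201.] 668
side flux 0.91 [320. 291.] 875
side wrench 0.65 [375. 292.] 383
side elbow 0.66 [283. 162.] 122
```

View pics/top0.png

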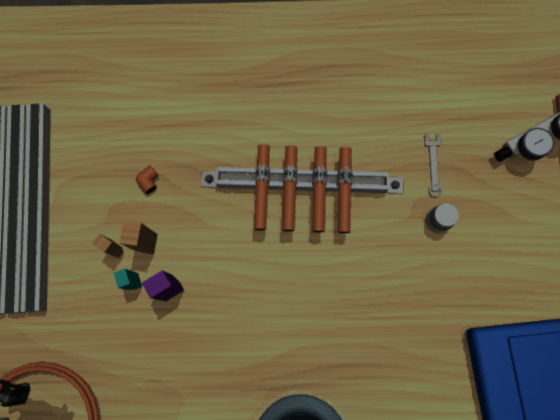

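View pics/side0.png

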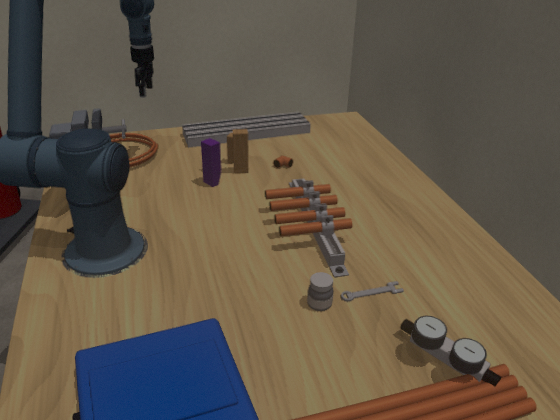

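The top view shows four tubes at about (262–345, 187), the large wooden block at (133,236), a small wooden one at (104,244), turquoise (126,279) and purple (162,287). The flux is at the right end. The side view agrees, with the wooden block at (240,151).

```bash
cat > h.py <<'E'
from cell import *
import cv2,numpy as np
from scipy.spatial.transform import Rotation as R
def K(k): return np.array([[k['fx'],0,k['cx']],[0,k['fy'],k['cy']],[0,0,1.]])
def back(k,uv,z):
    "pixels to world on plane z"
    n=cv2.undistortPoints(np.array(uv,float).reshape(-1,1,2),K(k),k['distortion']).reshape(-1,2)
    M=cv2.Rodrigues(k['rvec'])[0];d=np.c_[n,np.ones(len(n))]@M;c=-M.T@k['tvec'].ravel()
    return c+d*((z-c[2])/d[:,2])[:,None]
def proj(k,P): return cv2.projectPoints(np.array(P,float).reshape(-1,1,3),k['rvec'],k['tvec'],K(k),k['distortion'])[0].reshape(-1,2)
def pose():
    o=get_obs();q=o['ee_rot'];return o,R.from_quat([q[1],q[2],q[3],q[0]])
E
cat > m.py <<'E'
from h import *
k=calibration('top');im=cv2.imread('pics/top0.png')
print('block top', back(k,[[133,236]],150).round(), 'foot?')
capture('top')
for r in regions_of('top','line1'):
    ys,xs=np.nonzero(r['pixels']);W=back(k,np.c_[xs,ys],62)
    m=W[:,0]<np.percentile(W[:,0],40)
    print(round(r['p'],2),r['uv'],W.min(0).round(),W.max(0).round(),'mean y near part',W[m,1].mean().round(1), cv2.minAreaRect(W[:,:2].astype(np.float32)))
for r in regions_of('top','rack')[:1]:
    ys,xs=np.nonzero(r['pixels']);W=back(k,np.c_[xs,ys],30);print('rack',cv2.minAreaRect(W[:,:2].astype(np.float32)))
print('rack ends',back(k,[[209,179],[396,184.5]],4))
print('cam',-cv2.Rodrigues(k['rvec'])[0].T@k['tvec'])
o,r=pose();print(r.as_matrix().round(2))
kw=calibration('wrist');M=cv2.Rodrigues(kw['rvec'])[0];print('wristcam',-M.T@kw['tvec'],M.round(2),kw['fx'])
c=cv2.resize(im[200:310,80:200],None,fx=5,fy=5,interpolation=cv2.INTER_CUBIC);cv2.imwrite('pics/c1.png',c)
E
python3 m.py
```

```text
block top [[449. 350. 150.]] foot?
0.95 [260.7, 186.2] [472.  61.  62.] [679.  98.  62.] mean y near part 81.8 ((575.7349853515625, 78.38865661621094), (31.016965866088867, 206.80360412597656), 87.60100555419922)
0.92 [345.6, 186.0] [ 462. -132.   62.] [667. -94.  62.] mean y near part -110.1 ((565.0213623046875, -110.29059600830078), (36.82003402709961, 205.30563354492188), 85.72966766357422)
0.88 [319.0, 194.7] [465. -74.  62.] [669. -37.  62.] mean y near part -51.9 ((566.9666748046875, -56.27985382080078), (32.6201057434082, 203.1451873779297), 88.45079040527344)
0.71 [288.0, 188.9] [469.  -4.  62.] [675.  31.  62.] mean y near part 16.7 ((571.9690551757812, 12.791960716247559), (31.02638816833496, 206.33023071289062), 87.66259765625)
rack ((578.1632690429688, -11.746109008789062), (479.6447448730469, 215.02967834472656), 87.15608978271484)
rack ends [[ 611.93903647  211.00698114    4.        ]
 [ 588.60499398 -243.2460633     4.        ]]
cam [ 257.75727976   20.71704085 1289.59603805]
[[ 0.96  0.    0.29]
 [-0.29  0.    0.96]
 [ 0.   -1.    0.  ]]
wristcam [100.65210386 570.73458522 373.85383297] [[ 0.29  0.96  0.  ]
 [ 0.92 -0.28  0.28]
 [ 0.27 -0.08 -0.96]] 335.8619033984075
```

View pics/c1.png

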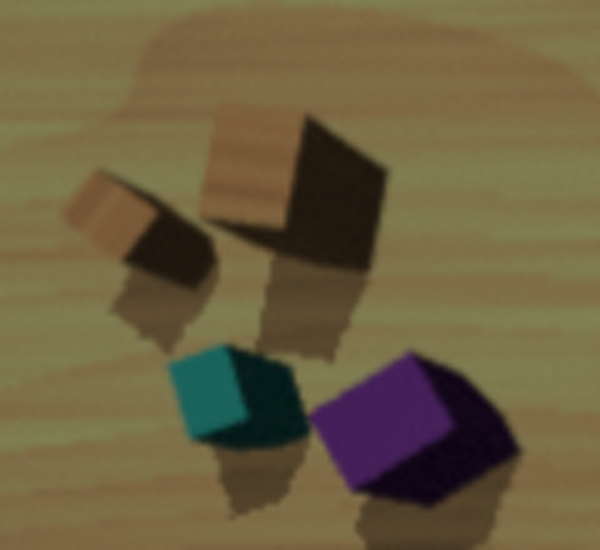

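The crop shows the block's top-face corners at about (124,221), (141,223), (137,246), (120,243). Its long side runs almost along world x, turned slightly clockwise. Next I'll fit its pose and check which side the bevel is on.

```bash
python3 - <<'E'
from h import *
from scipy.optimize import least_squares
kt=calibration('top');ks=calibration('side')
uv=np.array([[222,105],[307,115],[287,228],[200,215]])/5+[80,200]+[-.4,-.4]
def verts(p,s=1):
    x,y,t=p;c=[]
    for X in(-25,25):
        for Y,Z in[(-19,0),(5,0),(19,42),(19,150),(-19,150)]: c.append([s*X,s*Y,Z])
    c=np.array(c,float);return np.c_[c[:,:2]@np.array([[np.cos(t),np.sin(t)],[-np.sin(t),np.cos(t)]])+[x,y],c[:,2]]
idx=[8,9,4,3] # image up=+x, left=+y
f=least_squares(lambda p:(proj(kt,verts(p)[idx])-uv).ravel(),[449,350,-.15]);print(f.x,np.degrees(f.x[2]),f.fun.round(1))
out=[]
for c,k,b in[('side',ks,(215,115,50,75)),('top',kt,(105,210,75,55))]:
  for s in(1,-1):
    x,y,w,h=b;im=cv2.resize(cv2.imread(f'pics/{c}0.png')[y:y+h,x:x+w],(400,300),interpolation=cv2.INTER_CUBIC)
    q=((proj(k,verts(f.x,s))-[x,y]+.5)*[400/w,300/h]).astype(int)
    for i in range(5):
        for a,d in((i,(i+1)%5),(5+i,5+(i+1)%5),(i,i+5)): cv2.line(im,tuple(map(int,q[a])),tuple(map(int,q[d])),(0,255,0),1)
    out.append(im)
cv2.imwrite('pics/o1.png',np.vstack([np.hstack(out[:2]),np.hstack(out[2:])]))
E
```

```text
[ 4.56491815e+02  3.55982616e+02 -1.47272971e-01] -8.438119668580375 [-0.1 -0.4  0.3 -0.2  0.   0.2 -0.2  0.5]
```

View pics/o1.png

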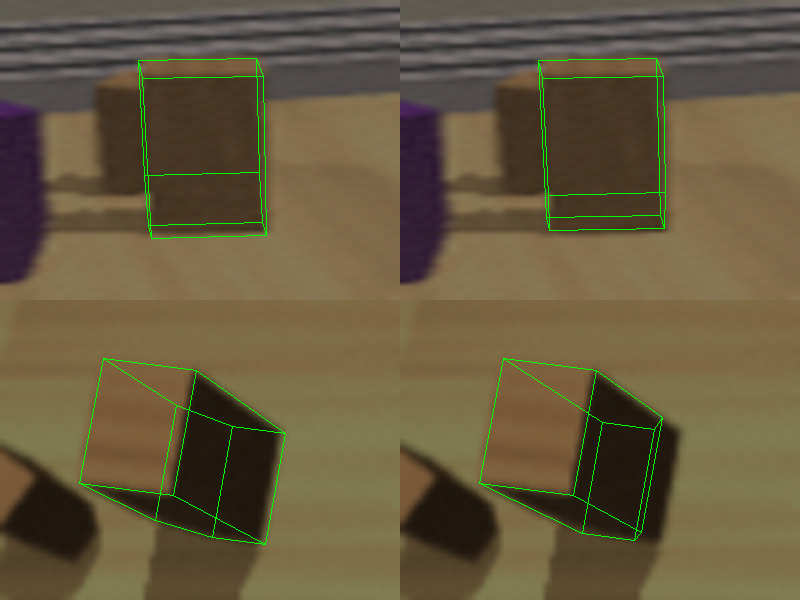

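The bevel is on +y (the left-hand overlays match), so the block already faces the right way. It stands at (456.5, 356) with yaw −8.4°. Moving above it now.

Request:
{"method": "step_arm", "body": {"rows": [[0.45, -0.3, 0, 0, 0, -0.85, 0], [0.45, -0.3, 0, 0, 0, -0.85, 0], [0.45, -0.3, 0, 0, 0, -0.85, 0], [0.45, -0.3, 0, 0, 0, -0.85, 0], [0.45, -0.3, 0, 0, 0, -0.85, 0], [0.45, -0.3, 0, 0, 0, -0.85, 0], [0.45, -0.3, 0, 0, 0, -0.85, 0], [0.45, -0.3, 0, 0, 0, -0.85, 0], [0.45, -0.3, 0, 0, 0, -0.85, 0], [0.45, -0.3, 0, 0, 0, -0.85, 0]]}}

```text
time_s: 1.68
position: [347.9, 429.6, 231.4]
ee_rot: [0.586, -0.586, 0.396, -0.396]
ft_force: [0.7, -0.3, -0.5]
opening: 85.3
```

Request:
{"method": "step_arm", "body": {"rows": [[0.45, -0.3, 0, 0, 0, -0.85, 0], [0.45, -0.3, 0, 0, 0, -0.85, 0], [0.45, -0.3, 0, 0, 0, -0.85, 0], [0.45, -0.3, 0, 0, 0, -0.85, 0], [0.45, -0.3, 0, 0, 0, -0.85, 0], [0.45, -0.3, 0, 0, 0, -0.85, 0], [0, 0, 0, 0, 0, 0, 0], [0, 0, 0, 0, 0, 0, 0]]}}

```text
time_s: 2.35
position: [455.8, 357.7, 231.2]
ee_rot: [0.461, -0.461, 0.536, -0.536]
ft_force: [-0.0, -0.6, 0.1]
opening: 85.6
```

```bash
python3 - <<'E'
from h import *
o,r=pose();print(o['time_s'],o['position'].round(1),r.as_matrix().round(3),o['joints'].round(2),o['ft_force'])
im=capture('wrist');cv2.imwrite('pics/w1.png',im);k=calibration('wrist')
for a in regions_of('wrist','spacer'): print(round(a['p'],2),a['uv'],a['pixels'].sum())
c,s=np.cos(-.147),np.sin(-.147)
for X,Y in((25,19),(25,-19),(-25,-19),(-25,19)):
    print(proj(k,[456.5+c*X-s*Y,356+s*X+c*Y,150]).round(1))
E
```

```text
2.35 [455.8 357.7 231.2] [[-0.149 -0.     0.989]
 [-0.989  0.    -0.149]
 [-0.    -1.    -0.   ]] [0.56 0.39 0.09 1.28 0.   2.28] [-0.03431292 -0.63953033  0.10640622]
0.7 [253.0, 111.7] 1744
0.68 [279.8, 211.5] 5345
0.67 [176.0, 179.0] 2153
0.59 [183.7, 268.7] 3705
[[317.1 195.1]]
[[315.5 246.8]]
[[245.6 246.8]]
[[244.  195.2]]
```

View pics/w1.png

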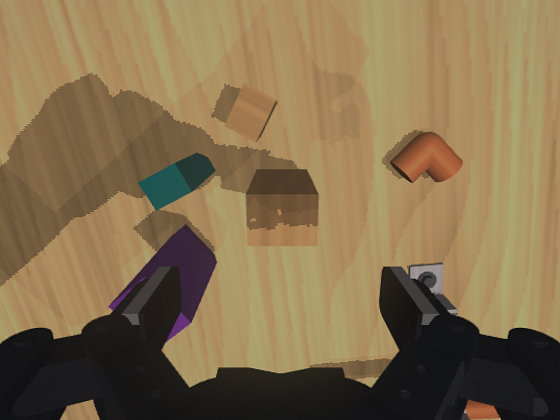

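The wrist view shows the block's top face at columns 247–318, rows 194–246, within 1 mm of the prediction. I need to check that the left finger clears the purple block.

```bash
python3 - <<'E'
from h import *
k=calibration('top')
uv=np.array([[412,352],[455,430],[352,490],[312,415],[520,455],[432,505]])/5+[79.6,199.6]
for z in (0,130,150): print(z,back(k,uv,z)[:,:2].round().tolist())
kw=calibration('wrist');print(back(kw,[[186,225],[216,262],[190,322]],0).round(),back(kw,[[190,322],[186,225]],150).round())
E
```

```text
0 [[391.0, 321.0], [354.0, 300.0], [327.0, 348.0], [362.0, 368.0], [342.0, 269.0], [319.0, 310.0]]
130 [[378.0, 291.0], [344.0, 272.0], [320.0, 315.0], [352.0, 333.0], [333.0, 244.0], [313.0, 280.0]]
150 [[376.0, 286.0], [343.0, 267.0], [319.0, 310.0], [350.0, 327.0], [332.0, 240.0], [312.0, 276.0]]
[[339. 320.   0.]
 [364. 268.   0.]
 [315. 192.   0.]] [[376. 287. 150.]
 [390. 364. 150.]]
```

Request:
{"method": "step_arm", "body": {"rows": [[0.04, -0.04, -0.3, 0, 0, 0, 0], [0, 0, -0.3, 0, 0, 0, 0], [0, 0, -0.3, 0, 0, 0, 0], [0, 0, -0.3, 0, 0, 0, 0], [0, 0, -0.3, 0, 0, 0, 0], [0, 0, -0.3, 0, 0, 0, 0], [0, 0, -0.3, 0, 0, 0, 0], [0, 0, -0.3, 0, 0, 0, 0], [0, 0, -0.3, 0, 0, 0, 0], [0, 0, -0.28, 0, 0, 0, 0]]}}

```text
time_s: 3.28
position: [455.5, 357.4, 111.6]
ee_rot: [0.462, -0.462, 0.535, -0.535]
ft_force: [0.2, -0.2, 0.3]
opening: 85.3
```

Request:
{"method": "step_arm", "body": {"rows": [[0, 0, 0, 0, 0, 0, 0.2], [0, 0, 0, 0, 0, 0, 0.3], [0, 0, 0, 0, 0, 0, 0.35], [0, 0, 0, 0, 0, 0, 0.4], [0, 0, 0, 0, 0, 0, 0.45], [0, 0, 0, 0, 0, 0, 0.6], [0, 0, 0, 0, 0, 0, 1], [0, 0, 0, 0, 0, 0, 1]], "newtons": 100}}

```text
time_s: 3.95
position: [457.5, 357.5, 113.6]
ee_rot: [0.463, -0.461, 0.536, -0.536]
ft_force: [0.0, 0.9, 6.3]
opening: 49.3
```

```bash
python3 - <<'E'
from h import *
for i in range(4):
    o,r=pose();print(o['time_s'],o['position'].round(2),o['ft_force'].round(2),o['wrist_torque'].round(2),o['qd'].round(3),o['opening']);im=capture('wrist')
cv2.imwrite('pics/w2.png',im)
E
```

```text
3.95 [457.46 357.46 113.55] [0.02 0.86 6.31] [0.13 0.26 0.02] [-0.001 -0.001  0.     0.    -0.001  0.001] 49.3398922766048
4.0 [457.49 357.46 113.57] [ 0.4  -0.02  5.52] [0.1  0.22 0.02] [-0.001  0.     0.    -0.002 -0.001 -0.001] 49.173203978405965
4.05 [457.5  357.46 113.58] [-0.98  1.34  6.83] [0.14 0.27 0.05] [ 0.001  0.002 -0.001 -0.    -0.001  0.001] 49.05322243645786
4.1 [457.5  357.49 113.61] [-1.23  0.47  5.16] [ 0.16  0.26 -0.  ] [-0.     0.     0.001  0.001  0.    -0.   ] 48.61976773049903
```

View pics/w2.png

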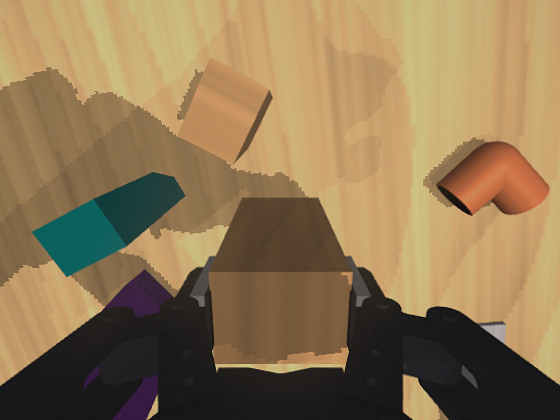

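The block is held between the pads (top +y edge at row 271, columns 210–352), and nothing else is touched. I'll compute the in-hand offset and the rack geometry.

```bash
python3 - <<'E'
from h import *
o,r=pose();k=calibration('wrist')
B=r.as_matrix()[:,[2,0,1]]*[1,-1,-1]
f=lambda uv,z:((back(k,uv,z)-o['position'])@B)
print('tool-frame X,Y,Z of +y top edge',f([[211,271],[350,271]],150).round(1),'bevel low edge',f([[243,198],[318,198]],42).round(1))
print(r.as_matrix().round(3).tolist())
k=calibration('top');g=cv2.imread('pics/top0.png')
rows=np.arange(205,228);hsv=cv2.cvtColor(g,cv2.COLOR_BGR2LAB)[...,1].astype(float)
for i in (208,214,220,226): print(i,hsv[i,250:355].astype(int).tolist())
E
```

```text
tool-frame X,Y,Z of +y top edge [[-22.4  18.5  36.4]
 [ 25.7  18.4  36.4]] bevel low edge [[-22.8  17.5 -71.6]
 [ 26.4  17.5 -71.6]]
[[-0.147, 0.002, 0.989], [-0.989, 0.002, -0.147], [-0.002, -1.0, 0.002]]
208 [124, 125, 126, 127, 131, 140, 146, 150, 149, 148, 146, 146, 149, 149, 148, 145, 138, 127, 124, 124, 123, 123, 123, 124, 124, 124, 124, 124, 126, 128, 128, 129, 132, 140, 145, 147, 150, 149, 147, 146, 149, 150, 149, 147, 141, 130, 125, 124, 124, 124, 124, 124, 124, 124, 125, 124, 124, 126, 128, 129, 131, 131, 132, 139, 144, 147, 149, 149, 147, 145, 148, 149, 149, 147, 140, 130, 124, 124, 123, 124, 125, 127, 128, 128, 131, 131, 131, 131, 136, 142, 146, 148, 150, 149, 146, 145, 149, 150, 148, 146, 137, 130, 130, 129, 129]
214 [129, 131, 132, 132, 136, 143, 148, 149, 151, 149, 146, 149, 149, 149, 148, 146, 137, 131, 130, 128, 129, 129, 129, 129, 128, 126, 125, 125, 127, 130, 130, 130, 133, 141, 146, 148, 150, 149, 146, 146, 149, 149, 148, 147, 139, 128, 125, 124, 124, 124, 124, 124, 124, 124, 124, 124, 124, 126, 129, 130, 131, 131, 133, 140, 145, 147, 149, 149, 147, 146, 149, 150,
[... 525 characters left out ...]
 149, 148, 147, 139, 128, 123, 123, 123, 123, 124, 125, 127, 128, 131, 131, 131, 132, 137, 144, 147, 149, 151, 150, 145, 146, 150, 150, 149, 145, 132, 123, 122, 122, 122]
226 [123, 125, 126, 129, 139, 146, 148, 150, 149, 146, 146, 148, 149, 148, 147, 139, 128, 122, 122, 122, 122, 122, 122, 121, 122, 121, 122, 123, 126, 126, 128, 131, 136, 143, 146, 149, 150, 148, 146, 148, 149, 149, 148, 144, 132, 124, 122, 123, 122, 122, 122, 122, 122, 122, 122, 123, 124, 126, 126, 128, 131, 132, 135, 142, 146, 149, 150, 149, 146, 146, 149, 149, 148, 146, 134, 124, 121, 121, 121, 121, 123, 125, 126, 127, 130, 131, 132, 132, 138, 144, 147, 148, 150, 149, 145, 146, 149, 150, 148, 143, 129, 121, 120, 120, 120]
```

```bash
python3 - <<'E'
from h import *
k=calibration('top');g=cv2.imread('pics/top0.png')
a=cv2.cvtColor(g,cv2.COLOR_BGR2LAB)[...,1].astype(float)
T=139
for c0 in (261,290,319,345):
    P=[]
    for i in range(200,228):
        m=a[i]>T; l=r=c0
        while m[l-1]:l-=1
        while m[r+1]:r+=1
        L=l-(a[i,l]-T)/(a[i,l]-a[i,l-1]);Rr=r+(a[i,r]-T)/(a[i,r]-a[i,r+1]);P.append([(L+Rr)/2,i,Rr-L])
    P=np.array(P);W=back(k,P[:,:2],59);f=np.polyfit(W[:,0],W[:,1],1)
    col=int(P[-1,0]);rr=[i for i in range(225,240) if a[i,col]>T][-1];
    print('y at x=490,520:',np.polyval(f,[490,520]).round(1),'slope',f[0].round(4),'width px',P[:,2].mean().round(2),'near end',back(k,[[col,rr+.5]],62).round(1))
print('rack holes',back(k,[[209,179],[396,184.5]],4)[:,:2].round(1))
E
```

```text
y at x=490,520: [84.8 83.1] slope -0.0562 width px 11.05 near end [[476.2  86.2  62. ]]
y at x=490,520: [19.3 17.6] slope -0.0583 width px 11.15 near end [[472.7  22.   62. ]]
y at x=490,520: [-50.  -51.8] slope -0.0575 width px 11.22 near end [[469.1 -46.4  62. ]]
y at x=490,520: [-108.7 -110.4] slope -0.0569 width px 11.23 near end [[ 465.8 -105.5   62. ]]
rack holes [[ 611.9  211. ]
 [ 588.6 -243.2]]
```

Line 1's axis passes y≈−110 at x=515, and the tubes are about 58.7, 69.3 and 65.5 mm apart, with rack yaw −3.2°. Lifting the block and carrying it above gap 1.

Request:
{"method": "step_arm", "body": {"rows": [[0, 0, 0.1, 0, 0, 0, 1], [0, 0, 0.3, 0, 0, 0, 1], [0, 0, 0.4, 0, 0, 0, 1], [0, 0, 0.4, 0, 0, 0, 1], [0, 0, 0.4, 0, 0, 0, 1], [0, 0, 0.4, 0, 0, 0, 1], [0, 0, 0.4, 0, 0, 0, 1], [0, 0, 0.4, 0, 0, 0, 1], [0, -0.2, 0, 0, 0, 0, 1], [0.1, -0.4, 0, 0, 0, 0.05, 1]]}}

```text
time_s: 4.98
position: [460.7, 333.4, 224.5]
ee_rot: [-0.464, 0.463, -0.534, 0.534]
ft_force: [0.4, -0.0, -1.6]
opening: 48.5
```

Request:
{"method": "step_arm", "body": {"rows": [[0.1, -0.6, 0, 0, 0, 0.05, 1], [0.1, -0.8, 0, 0, 0, 0.05, 1], [0.1, -0.8, 0, 0, 0, 0.05, 1], [0.1, -0.8, 0, 0, 0, 0.05, 1], [0.1, -0.8, 0, 0, 0, 0.05, 1], [0.1, -0.8, 0, 0, 0, 0.07, 1], [0.1, -0.8, 0, 0, 0, 0.07, 1], [0.1, -0.8, 0, 0, 0, 0.07, 1], [0.1, -0.8, 0, 0, 0, 0.07, 1], [0.1, -0.8, 0, 0, 0, 0.07, 1]]}}

```text
time_s: 5.82
position: [499.4, 18.6, 222.9]
ee_rot: [0.479, -0.48, 0.52, -0.519]
ft_force: [-0.8, 0.4, -1.3]
opening: 48.8
```

Request:
{"method": "step_arm", "body": {"rows": [[0.1, -0.8, 0, 0, 0, 0.07, 1], [0.1, -0.8, 0, 0, 0, 0.07, 1], [0.1, -0.4, 0, 0, 0, 0.07, 1], [0.05, -0.2, 0, 0, 0, 0.06, 1], [0, 0, 0, 0, 0, 0, 1], [0, 0, 0, 0, 0, 0, 1], [0, 0, 0, 0, 0, 0, 1]]}}

```text
time_s: 6.4
position: [514.0, -66.2, 223.7]
ee_rot: [0.487, -0.487, 0.513, -0.512]
ft_force: [-0.4, 0.1, -1.1]
opening: 49.2
```

```bash
cat > w.py <<'E'
from h import *
import sys
o,r=pose();m=r.as_matrix();print(o['time_s'],o['position'].round(1),'yaw',np.degrees(np.arctan2(m[1,2],m[0,2])).round(2),'tilt',m[:2,1].round(3),'F',o['ft_force'].round(1),'T',o['wrist_torque'].round(2),o['opening'].round(1))
cv2.imwrite(f'pics/{sys.argv[1]}.png',capture('wrist'))
E
python3 w.py w3
```

```text
Traceback (most recent call last):
  File "w.py", line 3, in <module>
    o,r=pose();m=r.as_matrix();print(o['time_s'],o['position'].round(1),'yaw',np.degrees(np.arctan2(m[1,2],m[0,2])).round(2),'tilt',m[:2,1].round(3),'F',o['ft_force'].round(1),'T',o['wrist_torque'].round(2),o['opening'].round(1))
                                                                                                                                                                                                               ^^^^^^^^^^^^^^^^^^
AttributeError: 'float' object has no attribute 'round'
```

```bash
sed -i "s/,o\['opening'\].round(1))/,o['opening'])/" w.py; python3 w.py w3; python3 - <<'E'
from h import *
k=calibration('wrist')
for y0 in(-110.1,-51.5): # axis at x=515
    print([proj(k,[x,y0-.057*(x-515)+d,59]).round().tolist() for x in(480,515,550) for d in(-14.3,14.3)])
E
```

```text
6.4 [514.  -66.2 223.7] yaw -2.91 tilt [-0.001  0.001] F [-0.4  0.1 -1.1] T [-0.02  0.01 -0.  ] 49.17576815088877
[[[247.0, 249.0]], [[245.0, 222.0]], [[282.0, 250.0]], [[281.0, 222.0]], [[318.0, 250.0]], [[317.0, 222.0]]]
[[[242.0, 191.0]], [[239.0, 161.0]], [[279.0, 192.0]], [[278.0, 161.0]], [[317.0, 192.0]], [[316.0, 161.0]]]
```

View pics/w3.png

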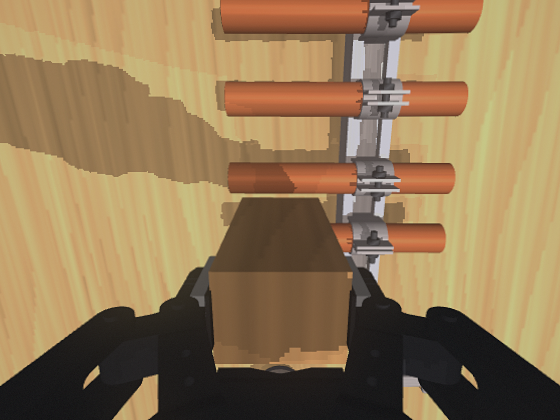

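The wrist view shows line 2 at rows 163–193 and line 1 at about 224–252. Both sit about 2 px nearer −y than predicted, and the tubes are square to the block. I'll shift about −8 mm and lower the foot between the tubes.

Request:
{"method": "step_arm", "body": {"rows": [[0, -0.1, -0.1, 0, 0, -0.02, 1], [0, -0.1, -0.2, 0, 0, -0.02, 1], [0, 0, -0.2, 0, 0, 0, 1], [0, 0, -0.2, 0, 0, 0, 1], [0, 0, -0.2, 0, 0, 0, 1], [0, 0, -0.15, 0, 0, 0, 1], [0, 0, -0.1, 0, 0, 0, 1], [0, 0, 0, 0, 0, 0, 1]]}}

```text
time_s: 7.12
position: [513.8, -75.1, 176.8]
ee_rot: [0.485, -0.486, 0.514, -0.513]
ft_force: [-0.3, -0.6, -0.6]
opening: 48.9
```

Request:
{"method": "step_arm", "body": {"rows": [[0, 0, -0.1, 0, 0, 0, 1], [0, 0, -0.1, 0, 0, 0, 1], [0, 0, -0.1, 0, 0, 0, 1], [0, 0, -0.05, 0, 0, 0, 1], [0, 0, 0, 0, 0, 0, 1]]}}

```text
time_s: 7.53
position: [514.3, -75.3, 163.6]
ee_rot: [0.486, -0.486, 0.514, -0.514]
ft_force: [-0.2, 0.1, -0.3]
opening: 49.2
```

```bash
python3 w.py w4
```

```text
7.5333 [514.3 -75.3 163.6] yaw -3.21 tilt [-0.001  0.   ] F [-0.2  0.1 -0.3] T [0.01 0.06 0.  ] 49.16719786139846
```

Request:
{"method": "step_arm", "body": {"rows": [[0, -0.012, 0, 0, 0, 0, 1], [0, -0.012, 0, 0, 0, 0, 1], [0, -0.012, 0, 0, 0, 0, 1], [0, -0.012, 0, 0, 0, 0, 1], [0, 0, 0, 0, 0, 0, 1]]}}

```text
time_s: 8.0
position: [514.9, -77.0, 164.3]
ee_rot: [0.486, -0.485, 0.514, -0.514]
ft_force: [0.4, 1.6, -1.0]
opening: 49.1
```

Request:
{"method": "step_arm", "body": {"rows": [[0, -0.01, 0, 0, 0, 0, 1], [0, -0.01, 0, 0, 0, 0, 1], [0, 0, 0, 0, 0, 0, 1]]}}

```text
time_s: 8.25
position: [514.8, -77.5, 164.3]
ee_rot: [0.486, -0.485, 0.514, -0.513]
ft_force: [0.2, 2.9, 0.3]
opening: 48.6
```

Request:
{"method": "step_arm", "body": {"rows": [[0, 0, -0.03, 0, 0, 0, 1], [0, 0, -0.03, 0, 0, 0, 1], [0, 0, -0.03, 0, 0, 0, 1], [0, 0, -0.03, 0, 0, 0, 1], [0, 0, -0.03, 0, 0, 0, 1], [0, 0, -0.03, 0, 0, 0, 1], [0, 0, -0.03, 0, 0, 0, 1], [0, 0, -0.03, 0, 0, 0, 1], [0, 0, -0.03, 0, 0, 0, 1], [0, 0, -0.03, 0, 0, 0, 1]]}}

```text
time_s: 9.08
position: [515.6, -77.8, 154.4]
ee_rot: [-0.487, 0.485, -0.513, 0.514]
ft_force: [-2.6, 6.6, 15.5]
opening: 48.9
```

Request:
{"method": "step_arm", "body": {"rows": [[0, 0, -0.03, 0, 0, 0, 1], [0, 0, -0.03, 0, 0, 0, 1], [0, 0, -0.03, 0, 0, 0, 1], [0, 0, -0.03, 0, 0, 0, 1], [0, 0, -0.03, 0, 0, 0, 1], [0, 0, -0.03, 0, 0, 0, 1]]}}

```text
time_s: 9.58
position: [516.9, -77.9, 147.8]
ee_rot: [-0.488, 0.485, -0.512, 0.515]
ft_force: [-1.0, 5.9, 15.8]
opening: 48.7
```

Request:
{"method": "step_arm", "body": {"rows": [[0, 0, -0.03, 0, 0, 0, 1], [0, 0, -0.03, 0, 0, 0, 1], [0, 0, -0.03, 0, 0, 0, 1], [0, 0, -0.03, 0, 0, 0, 1], [0, 0, -0.03, 0, 0, 0, 1], [0, 0, -0.03, 0, 0, 0, 1], [0, 0, -0.03, 0, 0, 0, 1], [0, 0, -0.03, 0, 0, 0, 1], [0, 0, -0.03, 0, 0, 0, 1], [0, 0, -0.03, 0, 0, 0, 1]]}}

```text
time_s: 10.42
position: [517.8, -77.9, 136.2]
ee_rot: [-0.488, 0.484, -0.512, 0.515]
ft_force: [0.0, 6.2, 15.2]
opening: 48.9
```

```bash
python3 w.py w5
```

```text
10.4167 [517.8 -77.9 136.2] yaw -3.14 tilt [0.008 0.   ] F [ 0.   6.2 15.2] T [1.97 0.09 0.26] 48.934683110047594
```

Request:
{"method": "step_arm", "body": {"rows": [[0, 0, -0.03, 0, 0, 0, 1], [0, 0, -0.03, 0, 0, 0, 1], [0, 0, -0.03, 0, 0, 0, 1], [0, 0, -0.03, 0, 0, 0, 1], [0, 0, -0.03, 0, 0, 0, 1], [0, 0, -0.03, 0, 0, 0, 1], [0, 0, -0.03, 0, 0, 0, 1], [0, 0, -0.03, 0, 0, 0, 1], [0, 0, -0.03, 0, 0, 0, 1], [0, 0, -0.03, 0, 0, 0, 1]]}}

```text
time_s: 11.3
position: [517.5, -77.7, 123.3]
ee_rot: [-0.488, 0.484, -0.512, 0.515]
ft_force: [1.1, 7.7, 11.2]
opening: 48.5
```

Request:
{"method": "step_arm", "body": {"rows": [[0, 0, -0.02, 0, 0, 0, 1], [0, 0, -0.02, 0, 0, 0, 1], [0, 0, -0.02, 0, 0, 0, 1], [0, 0, -0.02, 0, 0, 0, 1], [0, 0, -0.02, 0, 0, 0, 1], [0, 0, -0.02, 0, 0, 0, 1]]}}

```text
time_s: 11.8
position: [517.3, -77.6, 118.5]
ee_rot: [-0.488, 0.484, -0.512, 0.515]
ft_force: [1.3, 6.6, 11.3]
opening: 48.5
```

Request:
{"method": "step_arm", "body": {"rows": [[0, 0.005, -0.02, 0, 0, 0, 1], [0, 0.005, -0.02, 0, 0, 0, 1], [0, 0, -0.02, 0, 0, 0, 1], [0, 0, -0.02, 0, 0, 0, 1], [0, 0, -0.02, 0, 0, 0, 1]]}}

```text
time_s: 12.22
position: [517.3, -77.5, 114.4]
ee_rot: [-0.488, 0.484, -0.512, 0.515]
ft_force: [0.5, 7.1, 10.5]
opening: 48.9
```

Request:
{"method": "step_arm", "body": {"rows": [[0, 0, -0.015, 0, 0, 0, 1], [0, 0, -0.015, 0, 0, 0, 1], [0, 0, -0.015, 0, 0, 0, 1], [0, 0, 0, 0, 0, 0, 1]]}}

```text
time_s: 12.55
position: [517.3, -77.5, 113.6]
ee_rot: [-0.488, 0.484, -0.512, 0.515]
ft_force: [-0.8, 7.0, 18.4]
opening: 48.7
```

Request:
{"method": "step_arm", "body": {"rows": [[0, 0.005, -0.02, 0, 0, 0, 1], [0, 0.005, -0.02, 0, 0, 0, 1], [0, 0, -0.02, 0, 0, 0, 1], [0, 0, -0.02, 0, 0, 0, 1], [0, 0, 0, 0, 0, 0, 1]]}}

```text
time_s: 12.97
position: [517.4, -77.5, 113.5]
ee_rot: [-0.488, 0.484, -0.511, 0.516]
ft_force: [-8.9, 8.6, 40.9]
opening: 48.8
```

```bash
cat > L.py <<'E'
from h import *
import sys
# tubes from the top camera: y at rack X about -80 on visible rows, sub-pixel
capture('side');k=calibration('top');g=capture('top');cv2.imwrite('pics/tl.png',g)
a=cv2.cvtColor(g,cv2.COLOR_BGR2LAB)[...,1].astype(float);T=139
def tube(c0,rows):
    P=[]
    for i in rows:
        m=a[i]>T;l=r=c0
        if not m[c0]: continue
        while m[l-1]:l-=1
        while m[r+1]:r+=1
        L=l-(a[i,l]-T)/(a[i,l]-a[i,l-1]);Rr=r+(a[i,r]-T)/(a[i,r]-a[i,r+1])
        if 9<Rr-L<12.5:P.append([(L+Rr)/2,i])
    if len(P)<3:return None
    W=back(k,P,59);return round(float(np.median((W[:,1]+.057*(W[:,0]-515))*.9984)),1),len(P)
for c0 in range(250,360,4):
  for n,rows in(('far',range(149,163)),('near',range(200,230))):
    t=tube(c0,rows)
    if t: print(c0,n,t)
E
python3 L.py; python3 w.py w6
```

```text
254 near (83.2, 4)
258 far (83.5, 14)
258 near (83.2, 29)
262 far (83.5, 14)
262 near (83.2, 29)
266 far (83.5, 14)
266 near (83.2, 7)
286 far (17.9, 14)
286 near (17.8, 30)
290 far (17.9, 14)
290 near (17.8, 30)
294 far (17.9, 14)
294 near (17.7, 17)
13.0667 [517.4 -77.5 113.6] yaw -3.16 tilt [ 0.008 -0.001] F [-8.   8.4 40.1] T [2.15 2.94 0.19] 48.7286488063113
```

Pressed with 40 N and the foot is on the bench. Lifting out slowly.

Request:
{"method": "step_arm", "body": {"rows": [[0, 0, 0.04, 0, 0, 0, 1], [0, 0, 0.05, 0, 0, 0, 1], [0, 0, 0.05, 0, 0, 0, 1], [0, 0, 0.06, 0, 0, 0, 1], [0, 0, 0.06, 0, 0, 0, 1], [0, 0, 0.06, 0, 0, 0, 1], [0, 0, 0.08, 0, 0, 0, 1], [0, 0, 0.08, 0, 0, 0, 1], [0, 0, 0.08, 0, 0, 0, 1], [0, 0, 0.08, 0, 0, 0, 1]]}}

```text
time_s: 13.95
position: [513.1, -77.1, 132.1]
ee_rot: [0.485, -0.487, 0.515, -0.513]
ft_force: [-0.0, 3.7, -3.8]
opening: 48.7
```

Request:
{"method": "step_arm", "body": {"rows": [[0, 0, 0.08, 0, 0, 0, 1], [0, 0, 0.1, 0, 0, 0, 1], [0, 0, 0.1, 0, 0, 0, 1], [0, 0, 0.12, 0, 0, 0, 1], [0, 0, 0.15, 0, 0, 0, 1], [0, 0, 0.2, 0, 0, 0, 1], [0, 0, 0.25, 0, 0, 0, 1], [0, 0, 0.3, 0, 0, 0, 1], [0, 0, 0.3, 0, 0, 0, 1], [0, 0, 0, 0, 0, 0, 1]]}}

```text
time_s: 14.78
position: [516.9, -79.2, 200.6]
ee_rot: [-0.486, 0.485, -0.511, 0.517]
ft_force: [0.6, 0.3, -0.9]
opening: 48.6
```

```bash
python3 w.py w7; python3 L.py
```

```text
14.7833 [516.9 -79.2 200.6] yaw -3.25 tilt [ 0.006 -0.005] F [ 0.6  0.3 -0.9] T [-0.04 -0.01 -0.01] 48.6499278538317
258 far (83.6, 14)
258 near (83.1, 29)
262 far (83.6, 14)
262 near (83.1, 29)
266 far (83.6, 14)
266 near (83.1, 8)
286 far (18.0, 14)
286 near (17.8, 30)
290 far (18.0, 14)
290 near (17.8, 30)
294 far (18.0, 14)
294 near (17.8, 19)
```

View pics/w7.png

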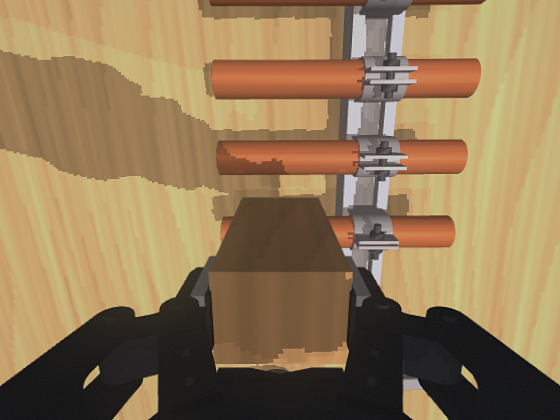

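The view shows the block clear above gap 1, with line 1 under it and line 2 now around rows 140–173. Tool tilt is slightly off, so I'll trim it while shifting to gap 2.

Request:
{"method": "step_arm", "body": {"rows": [[0.01, 0.1, 0, 0.02, 0.03, 0, 1], [0.01, 0.2, 0, 0.02, 0.03, 0, 1], [0.02, 0.3, 0, 0, 0, 0, 1], [0.02, 0.4, 0, 0, 0, 0, 1], [0.02, 0.4, 0, 0, 0, 0, 1], [0.01, 0.25, 0, 0, 0, 0, 1], [0.01, 0.15, 0, 0, 0, 0, 1], [0, 0, 0, 0, 0, 0, 1], [0, 0, 0, 0, 0, 0, 1]]}}

```text
time_s: 15.68
position: [518.6, -5.1, 196.6]
ee_rot: [0.485, -0.487, 0.516, -0.511]
ft_force: [0.3, -0.1, -1.6]
opening: 48.6
```

```bash
python3 w.py w8; python3 L.py; python3 - <<'E'
from h import *
k=calibration('wrist');im=cv2.imread('pics/w8.png');a=cv2.cvtColor(im,cv2.COLOR_BGR2LAB)[...,1].astype(int)
for c in (225,232,330,430): 
    m=a[:,c]>150; d=np.flatnonzero(np.diff(m.astype(int)));print(c,d.tolist(),back(k,[[c,i+.5] for i in d],59)[:,1].round(1).tolist() if len(d) else '')
E
```

```text
15.6833 [518.6  -5.1 196.6] yaw -3.16 tilt [-0.006  0.004] F [ 0.3 -0.1 -1.6] T [0.02 0.02 0.04] 48.57851891307164
338 near (-109.7, 4)
342 far (-110.9, 13)
342 near (-109.8, 30)
346 far (-110.9, 13)
346 near (-109.8, 30)
350 far (-110.9, 13)
225 [76, 106] [94.8, 72.7]
232 [75, 107, 173, 174] [95.2, 71.6, 18.9, 18.0]
330 [74, 107, 161, 191] [91.5, 67.2, 24.3, -1.3]
430 [73, 107, 161, 191, 232, 258, 300, 307] [87.4, 62.3, 19.5, -6.0, -43.1, -67.9, -110.5, -117.9]
```

Request:
{"method": "step_arm", "body": {"rows": [[0, -0.02, -0.1, 0, 0, 0, 1], [0, -0.02, -0.15, 0, 0, 0, 1], [0, 0, -0.15, 0, 0, 0, 1], [0, 0, -0.15, 0, 0, 0, 1], [0, 0, -0.1, 0, 0, 0, 1], [0, 0, -0.1, 0, 0, 0, 1], [0, 0, -0.05, 0, 0, 0, 1], [0, 0, 0, 0, 0, 0, 1]]}}

```text
time_s: 16.5
position: [518.2, -6.8, 164.1]
ee_rot: [0.485, -0.487, 0.517, -0.511]
ft_force: [0.5, -0.1, -0.9]
opening: 48.6
```

Request:
{"method": "step_arm", "body": {"rows": [[0, -0.015, 0, 0, 0, 0, 1], [0, -0.015, 0, 0, 0, 0, 1], [0, -0.01, 0, 0, 0, 0, 1], [0, -0.01, 0, 0, 0, 0, 1], [0, 0, 0, 0, 0, 0, 1]]}}

```text
time_s: 16.92
position: [518.9, -9.0, 165.0]
ee_rot: [0.485, -0.486, 0.516, -0.511]
ft_force: [-0.2, -0.6, -1.3]
opening: 48.6
```

Request:
{"method": "step_arm", "body": {"rows": [[0, -0.008, 0, 0, 0, 0, 1], [0, -0.008, 0, 0, 0, 0, 1], [0, -0.008, 0, 0, 0, 0, 1], [0, 0, 0, 0, 0, 0, 1]]}}

```text
time_s: 17.25
position: [518.7, -9.9, 164.7]
ee_rot: [0.485, -0.486, 0.516, -0.511]
ft_force: [-0.4, -0.1, -1.4]
opening: 48.8
```

Request:
{"method": "step_arm", "body": {"rows": [[0, -0.006, 0, 0, 0, 0, 1], [0, -0.006, 0, 0, 0, 0, 1], [0, 0, 0, 0, 0, 0, 1]]}}

```text
time_s: 17.5
position: [518.7, -10.4, 164.7]
ee_rot: [0.485, -0.486, 0.516, -0.511]
ft_force: [0.5, -0.3, -0.4]
opening: 49.1
```

```bash
python3 w.py w9
```

```text
17.5 [518.7 -10.4 164.7] yaw -3.21 tilt [-0.006  0.004] F [ 0.5 -0.3 -0.4] T [-0.02  0.02 -0.01] 49.125129180029674
```

Request:
{"method": "step_arm", "body": {"rows": [[0, -0.006, 0, 0, 0, 0, 1], [0, -0.006, 0, 0, 0, 0, 1], [0, 0, 0, 0, 0, 0, 1]]}}

```text
time_s: 17.8
position: [518.7, -10.8, 164.7]
ee_rot: [0.485, -0.486, 0.516, -0.511]
ft_force: [0.5, -0.6, -0.9]
opening: 48.7
```

Request:
{"method": "step_arm", "body": {"rows": [[0, -0.006, 0, 0, 0, 0, 1], [0, -0.006, 0, 0, 0, 0, 1], [0, 0, 0, 0, 0, 0, 1]]}}

```text
time_s: 18.05
position: [518.7, -11.0, 164.8]
ee_rot: [0.485, -0.486, 0.517, -0.511]
ft_force: [0.2, 0.5, -0.8]
opening: 49.1
```

```bash
python3 w.py w9
```

```text
18.05 [518.7 -11.  164.8] yaw -3.2 tilt [-0.006  0.005] F [ 0.2  0.5 -0.8] T [ 0.34 -0.02 -0.  ] 49.07967936713582
```

Light contact with line 2 at y = −11.0. Descending slowly while watching Fy, because line 2 can slide.

Request:
{"method": "step_arm", "body": {"rows": [[0, 0, -0.04, 0, 0, 0, 1], [0, 0, -0.04, 0, 0, 0, 1], [0, 0, -0.04, 0, 0, 0, 1], [0, 0, -0.04, 0, 0, 0, 1], [0, 0, -0.04, 0, 0, 0, 1], [0, 0, -0.04, 0, 0, 0, 1], [0, 0, -0.04, 0, 0, 0, 1], [0, 0, -0.04, 0, 0, 0, 1]]}}

```text
time_s: 18.77
position: [518.7, -11.1, 151.8]
ee_rot: [0.485, -0.486, 0.516, -0.511]
ft_force: [-0.0, 3.1, 0.0]
opening: 48.9
```

```bash
cat > s.py <<'E'
from h import *
o,r=pose();m=r.as_matrix();print(o['time_s'],o['position'].round(2),'F',o['ft_force'].round(1),'T',o['wrist_torque'].round(2),'tilt',m[:2,1].round(4))
E
python3 s.py
```

```text
18.7667 [518.67 -11.09 151.75] F [-0.   3.1  0. ] T [ 0.63 -0.05  0.02] tilt [-0.0062  0.0046]
```

Request:
{"method": "step_arm", "body": {"rows": [[0, 0.006, -0.03, 0, 0, 0, 1], [0, 0.006, -0.03, 0, 0, 0, 1], [0, 0, -0.03, 0, 0, 0, 1], [0, 0, -0.03, 0, 0, 0, 1], [0, 0, -0.03, 0, 0, 0, 1]]}}

```text
time_s: 19.18
position: [519.2, -11.0, 147.4]
ee_rot: [0.486, -0.486, 0.516, -0.512]
ft_force: [-2.3, 1.7, 9.2]
opening: 48.6
```

```bash
python3 s.py
```

```text
19.1833 [519.24 -11.04 147.38] F [-2.3  1.7  9.2] T [0.53 0.59 0.14] tilt [-0.0043  0.0034]
```

Request:
{"method": "step_arm", "body": {"rows": [[0, 0.006, -0.03, 0, 0, 0, 1], [0, 0.006, -0.03, 0, 0, 0, 1], [0, 0, -0.03, 0, 0, 0, 1], [0, 0, -0.03, 0, 0, 0, 1], [0, 0, -0.03, 0, 0, 0, 1], [0, 0, -0.03, 0, 0, 0, 1]]}}

```text
time_s: 19.68
position: [520.3, -10.9, 140.6]
ee_rot: [0.486, -0.486, 0.515, -0.513]
ft_force: [-0.6, 0.9, 7.8]
opening: 48.7
```

```bash
python3 s.py
```

```text
19.6833 [520.27 -10.94 140.58] F [-0.6  0.9  7.8] T [0.32 0.21 0.22] tilt [-0.0022  0.0026]
```

Request:
{"method": "step_arm", "body": {"rows": [[0, 0.004, -0.03, 0, 0, 0, 1], [0, 0.004, -0.03, 0, 0, 0, 1], [0, 0, -0.03, 0, 0, 0, 1], [0, 0, -0.03, 0, 0, 0, 1], [0, 0, -0.03, 0, 0, 0, 1], [0, 0, -0.03, 0, 0, 0, 1], [0, 0, -0.03, 0, 0, 0, 1], [0, 0, -0.03, 0, 0, 0, 1]]}}

```text
time_s: 20.35
position: [520.6, -10.8, 130.9]
ee_rot: [0.486, -0.486, 0.515, -0.513]
ft_force: [0.6, 0.0, 6.2]
opening: 48.8
```

```bash
python3 s.py
```

```text
20.35 [520.59 -10.81 130.85] F [0.6 0.  6.2] T [ 0.2  -0.12  0.19] tilt [-0.0018  0.0022]
```

Request:
{"method": "step_arm", "body": {"rows": [[0, 0, -0.03, 0, 0, 0, 1], [0, 0, -0.03, 0, 0, 0, 1], [0, 0, -0.03, 0, 0, 0, 1], [0, 0, -0.03, 0, 0, 0, 1], [0, 0, -0.03, 0, 0, 0, 1], [0, 0, -0.03, 0, 0, 0, 1], [0, 0, -0.03, 0, 0, 0, 1], [0, 0, -0.03, 0, 0, 0, 1]]}}

```text
time_s: 21.02
position: [520.3, -10.8, 120.9]
ee_rot: [0.486, -0.486, 0.515, -0.513]
ft_force: [0.3, 0.2, 5.7]
opening: 48.7
```

Request:
{"method": "step_arm", "body": {"rows": [[0, 0, -0.02, 0, 0, 0, 1], [0, 0, -0.02, 0, 0, 0, 1], [0, 0, -0.02, 0, 0, 0, 1], [0, 0, -0.02, 0, 0, 0, 1], [0, 0, -0.02, 0, 0, 0, 1]]}}

```text
time_s: 21.43
position: [520.3, -10.8, 116.9]
ee_rot: [0.486, -0.486, 0.515, -0.513]
ft_force: [0.0, -0.1, 5.1]
opening: 48.8
```

```bash
python3 s.py
```

```text
21.4333 [520.25 -10.76 116.89] F [ 0.  -0.1  5.1] T [ 0.17 -0.01  0.22] tilt [-0.0027  0.0023]
```

Request:
{"method": "step_arm", "body": {"rows": [[0, 0, -0.02, 0, 0, 0, 1], [0, 0, -0.02, 0, 0, 0, 1], [0, 0, -0.015, 0, 0, 0, 1], [0, 0, -0.015, 0, 0, 0, 1], [0, 0, -0.015, 0, 0, 0, 1], [0, 0, -0.015, 0, 0, 0, 1]]}}

```text
time_s: 21.93
position: [520.2, -10.8, 113.6]
ee_rot: [0.486, -0.486, 0.515, -0.513]
ft_force: [-3.8, 1.5, 16.3]
opening: 49.1
```

Request:
{"method": "step_arm", "body": {"rows": [[0, 0, -0.02, 0, 0, 0, 1], [0, 0, -0.02, 0, 0, 0, 1], [0, 0, -0.02, 0, 0, 0, 1], [0, 0, 0, 0, 0, 0, 1]]}}

```text
time_s: 22.27
position: [520.2, -10.7, 113.6]
ee_rot: [0.486, -0.486, 0.515, -0.513]
ft_force: [-6.1, 1.8, 26.9]
opening: 49.1
```

```bash
python3 s.py
```

```text
22.2667 [520.23 -10.73 113.56] F [-6.1  1.8 26.9] T [0.39 2.06 0.15] tilt [-0.0013  0.0019]
```

Request:
{"method": "step_arm", "body": {"rows": [[0, 0, -0.02, 0, 0, 0, 1], [0, 0, -0.015, 0, 0, 0, 1], [0, 0, 0, 0, 0, 0, 1]]}}

```text
time_s: 22.52
position: [520.2, -10.7, 113.5]
ee_rot: [0.486, -0.486, 0.514, -0.513]
ft_force: [-11.1, 2.5, 37.7]
opening: 48.9
```

Request:
{"method": "step_arm", "body": {"rows": [[0, 0, 0.04, 0, 0, 0, 1], [0, 0, 0.05, 0, 0, 0, 1], [0, 0, 0.05, 0, 0, 0, 1], [0, 0, 0.06, 0, 0, 0, 1], [0, 0, 0.06, 0, 0, 0, 1], [0, 0, 0.06, 0, 0, 0, 1], [0, 0, 0.08, 0, 0, 0, 1], [0, 0, 0.08, 0, 0, 0, 1], [0, 0, 0.08, 0, 0, 0, 1], [0, 0, 0.08, 0, 0, 0, 1]]}}

```text
time_s: 23.35
position: [518.0, -10.2, 133.5]
ee_rot: [0.485, -0.487, 0.517, -0.511]
ft_force: [0.2, -0.9, -2.3]
opening: 48.5
```

Request:
{"method": "step_arm", "body": {"rows": [[0, 0, 0.08, 0, 0, 0, 1], [0, 0, 0.1, 0, 0, 0, 1], [0, 0, 0.1, 0, 0, 0, 1], [0, 0, 0.12, 0, 0, 0, 1], [0, 0, 0.15, 0, 0, 0, 1], [0, 0, 0.2, 0, 0, 0, 1], [0, 0, 0.25, 0, 0, 0, 1], [0, 0, 0.3, 0, 0, 0, 1], [0, 0, 0.3, 0, 0, 0, 1], [0, 0, 0, 0, 0, 0, 1]]}}

```text
time_s: 24.18
position: [520.5, -10.2, 200.6]
ee_rot: [0.486, -0.485, 0.515, -0.513]
ft_force: [0.7, -0.4, -0.7]
opening: 48.8
```

```bash
python3 s.py; python3 L.py
```

```text
24.1833 [520.5  -10.22 200.56] F [ 0.7 -0.4 -0.7] T [-0.   -0.04 -0.03] tilt [-0.0011  0.0035]
342 near (-110.5, 30)
346 near (-110.5, 30)
350 near (-110.9, 3)
```

Request:
{"method": "step_arm", "body": {"rows": [[0, 0.1, 0, 0, 0, 0, 1], [0.01, 0.2, 0, 0, 0, 0, 1], [0.01, 0.3, 0, 0, 0, 0, 1], [0.01, 0.4, 0, 0, 0, 0, 1], [0.01, 0.4, 0, 0, 0, 0, 1], [0.01, 0.2, 0, 0, 0, 0, 1], [0, 0.13, 0, 0, 0, 0, 1], [0, 0, 0, 0, 0, 0, 1], [0, 0, 0, 0, 0, 0, 1]]}}

```text
time_s: 25.03
position: [520.5, 59.3, 197.2]
ee_rot: [0.485, -0.487, 0.516, -0.511]
ft_force: [-0.6, 0.1, -1.2]
opening: 49.1
```

```bash
python3 w.py w10; python3 L.py
```

```text
25.0333 [520.5  59.3 197.2] yaw -3.17 tilt [-0.007  0.004] F [-0.6  0.1 -1.2] T [-0.02  0.08  0.03] 49.062105000771005
310 near (-43.1, 30)
314 far (-43.0, 14)
314 near (-43.1, 30)
318 far (-43.0, 14)
318 near (-43.1, 30)
322 far (-43.1, 7)
338 near (-109.6, 4)
342 far (-109.7, 14)
342 near (-109.8, 30)
346 far (-109.7, 14)
346 near (-109.8, 30)
350 far (-109.7, 14)
350 near (-110.1, 3)
```

View pics/tl.png

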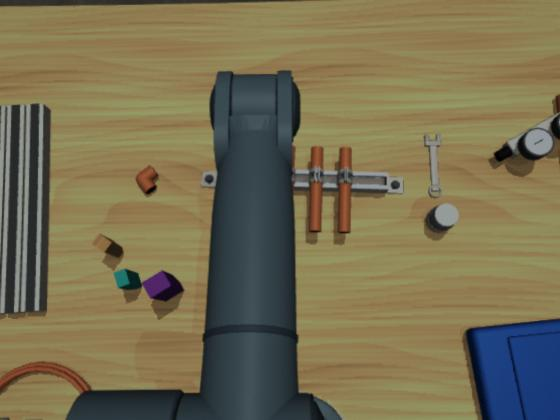

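The top view shows lines 1 and 2 at −109.8 and −43.1, a spacing of 66.7 mm. The block is over gap 3; lowering it.

Request:
{"method": "step_arm", "body": {"rows": [[0, 0, -0.1, 0, 0, 0, 1], [0, 0, -0.15, 0, 0, 0, 1], [0, 0, -0.15, 0, 0, 0, 1], [0, 0, -0.15, 0, 0, 0, 1], [0, 0, -0.1, 0, 0, 0, 1], [0, 0, -0.1, 0, 0, 0, 1], [0, 0, -0.05, 0, 0, 0, 1], [0, 0, 0, 0, 0, 0, 1]]}}

```text
time_s: 25.85
position: [520.2, 59.2, 164.7]
ee_rot: [0.485, -0.487, 0.517, -0.511]
ft_force: [0.8, 0.6, -1.7]
opening: 49.0
```

Request:
{"method": "step_arm", "body": {"rows": [[0, -0.015, 0, 0, 0, 0, 1], [0, -0.015, 0, 0, 0, 0, 1], [0, -0.015, 0, 0, 0, 0, 1], [0, -0.01, 0, 0, 0, 0, 1], [0, -0.01, 0, 0, 0, 0, 1], [0, 0, 0, 0, 0, 0, 1]]}}

```text
time_s: 26.35
position: [520.8, 56.5, 165.5]
ee_rot: [0.485, -0.486, 0.516, -0.511]
ft_force: [-0.1, 0.5, -2.2]
opening: 48.9
```

```bash
python3 s.py
```

```text
26.35 [520.78  56.5  165.47] F [-0.1  0.5 -2.2] T [ 0.01 -0.03 -0.02] tilt [-0.0059  0.0041]
```

Request:
{"method": "step_arm", "body": {"rows": [[0, -0.008, 0, 0, 0, 0, 1], [0, -0.008, 0, 0, 0, 0, 1], [0, 0, 0, 0, 0, 0, 1]]}}

```text
time_s: 26.6
position: [520.7, 55.9, 165.3]
ee_rot: [0.485, -0.486, 0.516, -0.511]
ft_force: [1.1, 0.3, -1.4]
opening: 48.7
```

```bash
python3 s.py
```

```text
26.6 [520.68  55.9  165.33] F [ 1.1  0.3 -1.4] T [0.08 0.01 0.08] tilt [-0.0062  0.0042]
```

Request:
{"method": "step_arm", "body": {"rows": [[0, -0.006, 0, 0, 0, 0, 1], [0, -0.006, 0, 0, 0, 0, 1], [0, 0, 0, 0, 0, 0, 1]]}}

```text
time_s: 26.85
position: [520.6, 55.6, 165.3]
ee_rot: [0.485, -0.486, 0.516, -0.511]
ft_force: [0.0, 0.2, -1.2]
opening: 48.5
```

```bash
python3 s.py
```

```text
26.85 [520.64  55.64 165.33] F [ 0.   0.2 -1.2] T [0.23 0.01 0.04] tilt [-0.0062  0.0047]
```

Light contact with line 3 at 55.6, as predicted. Descending.

Request:
{"method": "step_arm", "body": {"rows": [[0, 0, -0.04, 0, 0, 0, 1], [0, 0, -0.04, 0, 0, 0, 1], [0, 0, -0.04, 0, 0, 0, 1], [0, 0, -0.04, 0, 0, 0, 1], [0, 0.004, -0.04, 0, 0, 0, 1], [0, 0.004, -0.04, 0, 0, 0, 1], [0, 0, -0.04, 0, 0, 0, 1]]}}

```text
time_s: 27.43
position: [520.6, 55.8, 153.9]
ee_rot: [0.485, -0.486, 0.516, -0.511]
ft_force: [-0.2, 0.9, -1.1]
opening: 49.0
```

```bash
python3 s.py
```

```text
27.4333 [520.62  55.76 153.9 ] F [-0.2  0.9 -1.1] T [ 0.23 -0.02 -0.02] tilt [-0.0063  0.004 ]
```

Request:
{"method": "step_arm", "body": {"rows": [[0, 0.004, -0.03, 0, 0, 0, 1], [0, 0.004, -0.03, 0, 0, 0, 1], [0, 0.004, -0.03, 0, 0, 0, 1], [0, 0, -0.03, 0, 0, 0, 1], [0, 0, -0.03, 0, 0, 0, 1]]}}

```text
time_s: 27.85
position: [521.3, 55.9, 148.6]
ee_rot: [0.485, -0.486, 0.516, -0.512]
ft_force: [-0.0, -1.0, 2.9]
opening: 48.6
```

```bash
python3 s.py
```

```text
27.85 [521.27  55.95 148.56] F [-0.  -1.   2.9] T [-0.27  0.04  0.1 ] tilt [-0.0047  0.0034]
```

Request:
{"method": "step_arm", "body": {"rows": [[0, -0.003, -0.03, 0, 0, 0, 1], [0, -0.003, -0.03, 0, 0, 0, 1], [0, 0, -0.03, 0, 0, 0, 1], [0, 0, -0.03, 0, 0, 0, 1], [0, 0, -0.03, 0, 0, 0, 1], [0, 0, -0.03, 0, 0, 0, 1]]}}

```text
time_s: 28.35
position: [520.7, 55.9, 140.8]
ee_rot: [0.485, -0.486, 0.516, -0.511]
ft_force: [-0.0, -1.4, 4.2]
opening: 48.9
```

```bash
python3 s.py
```

```text
28.35 [520.74  55.94 140.81] F [-0.  -1.4  4.2] T [-0.37 -0.07  0.1 ] tilt [-0.0061  0.004 ]
```

Request:
{"method": "step_arm", "body": {"rows": [[0, 0, -0.03, 0, 0, 0, 1], [0, 0, -0.03, 0, 0, 0, 1], [0, 0, -0.03, 0, 0, 0, 1], [0, 0, -0.03, 0, 0, 0, 1], [0, 0, -0.03, 0, 0, 0, 1], [0, 0, -0.03, 0, 0, 0, 1]]}}

```text
time_s: 28.85
position: [520.5, 56.0, 133.5]
ee_rot: [0.485, -0.486, 0.516, -0.511]
ft_force: [-0.0, -1.7, 2.7]
opening: 48.9
```

```bash
python3 s.py
```

```text
28.85 [520.51  55.98 133.52] F [-0.  -1.7  2.7] T [-0.42  0.05  0.08] tilt [-0.0065  0.0041]
```

Request:
{"method": "step_arm", "body": {"rows": [[0, -0.004, -0.03, 0, 0, 0, 1], [0, -0.004, -0.03, 0, 0, 0, 1], [0, 0, -0.03, 0, 0, 0, 1], [0, 0, -0.03, 0, 0, 0, 1], [0, 0, -0.03, 0, 0, 0, 1], [0, 0, -0.03, 0, 0, 0, 1]]}}

```text
time_s: 29.35
position: [520.5, 55.9, 126.3]
ee_rot: [0.485, -0.486, 0.517, -0.511]
ft_force: [-0.3, -0.2, 2.1]
opening: 48.6
```

```bash
python3 s.py
```

```text
29.35 [520.51  55.86 126.27] F [-0.3 -0.2  2.1] T [-0.07  0.01  0.14] tilt [-0.0065  0.0045]
```

Request:
{"method": "step_arm", "body": {"rows": [[0, 0, -0.03, 0, 0, 0, 1], [0, 0, -0.03, 0, 0, 0, 1], [0, 0, -0.03, 0, 0, 0, 1], [0, 0, -0.03, 0, 0, 0, 1], [0, 0, -0.03, 0, 0, 0, 1], [0, 0, -0.03, 0, 0, 0, 1], [0, 0, -0.03, 0, 0, 0, 1], [0, 0, -0.02, 0, 0, 0, 1]]}}

```text
time_s: 30.02
position: [520.7, 55.8, 117.2]
ee_rot: [0.485, -0.486, 0.516, -0.511]
ft_force: [0.1, 0.8, 2.2]
opening: 48.6
```

Request:
{"method": "step_arm", "body": {"rows": [[0, 0, -0.02, 0, 0, 0, 1], [0, 0, -0.02, 0, 0, 0, 1], [0, 0, -0.015, 0, 0, 0, 1], [0, 0, -0.015, 0, 0, 0, 1], [0, 0, -0.015, 0, 0, 0, 1], [0, 0, -0.015, 0, 0, 0, 1]]}}

```text
time_s: 30.52
position: [520.7, 55.8, 113.7]
ee_rot: [0.485, -0.486, 0.516, -0.511]
ft_force: [-1.5, 0.6, 9.7]
opening: 48.9
```

```bash
python3 s.py
```

```text
30.5167 [520.72  55.84 113.73] F [-1.5  0.6  9.7] T [0.21 0.58 0.12] tilt [-0.0059  0.0045]
```

Foot on the bench; pressing firmly.

Request:
{"method": "step_arm", "body": {"rows": [[0, 0, -0.02, 0, 0, 0, 1], [0, 0, -0.02, 0, 0, 0, 1], [0, 0, -0.02, 0, 0, 0, 1], [0, 0, -0.02, 0, 0, 0, 1], [0, 0, -0.015, 0, 0, 0, 1], [0, 0, 0, 0, 0, 0, 1]]}}

```text
time_s: 31.02
position: [520.7, 55.9, 113.6]
ee_rot: [0.486, -0.486, 0.516, -0.512]
ft_force: [-9.7, 1.3, 31.2]
opening: 48.7
```

```bash
python3 s.py
```

```text
31.0167 [520.69  55.92 113.59] F [-9.7  1.3 31.2] T [0.15 2.73 0.05] tilt [-0.004   0.0043]
```

Request:
{"method": "step_arm", "body": {"rows": [[0, 0, -0.02, 0, 0, 0, 1], [0, 0, 0, 0, 0, 0, 1], [0, 0, 0.04, 0, 0, 0, 1], [0, 0, 0.05, 0, 0, 0, 1], [0, 0, 0.05, 0, 0, 0, 1], [0, 0, 0.06, 0, 0, 0, 1], [0, 0, 0.06, 0, 0, 0, 1], [0, 0, 0.06, 0, 0, 0, 1], [0, 0, 0.08, 0, 0, 0, 1], [0, 0, 0.08, 0, 0, 0, 1]]}}

```text
time_s: 31.85
position: [520.2, 55.7, 127.7]
ee_rot: [0.485, -0.487, 0.517, -0.511]
ft_force: [0.0, 1.3, -4.1]
opening: 48.4
```

Request:
{"method": "step_arm", "body": {"rows": [[0, 0, 0.08, 0, 0, 0, 1], [0, 0, 0.08, 0, 0, 0, 1], [0, 0, 0.08, 0, 0, 0, 1], [0, 0, 0.1, 0, 0, 0, 1], [0, 0, 0.15, 0, 0, 0, 1], [0, 0, 0.2, 0, 0, 0, 1], [0, 0, 0.3, 0, 0, 0, 1], [0, 0, 0.4, 0, 0, 0, 1], [0, 0, 0.4, 0, 0, 0, 1], [0, 0, 0.3, 0, 0, 0, 1]]}}

```text
time_s: 32.68
position: [521.2, 55.3, 213.7]
ee_rot: [0.485, -0.486, 0.516, -0.512]
ft_force: [0.3, -0.0, -3.0]
opening: 48.7
```

```bash
python3 s.py
```

```text
32.6833 [521.24  55.27 213.72] F [ 0.3 -0.  -3. ] T [ 0.03 -0.05  0.  ] tilt [-0.0042  0.0031]
```

Request:
{"method": "step_arm", "body": {"rows": [[0, 0.2, 0.05, -0.03, -0.04, 0, 1], [-0.1, 0.5, 0.05, 0, 0, -0.08, 1], [-0.15, 0.7, 0, 0, 0, -0.08, 1], [-0.15, 0.8, 0, 0, 0, -0.08, 1], [-0.15, 0.8, 0, 0, 0, -0.08, 1], [-0.15, 0.8, 0, 0, 0, -0.08, 1], [-0.15, 0.8, 0, 0, 0, -0.08, 1], [-0.15, 0.8, 0, 0, 0, -0.08, 1], [-0.15, 0.8, 0, 0, 0, -0.08, 1], [-0.15, 0.6, 0, 0, 0, -0.08, 1]]}}

```text
time_s: 33.52
position: [467.7, 330.4, 215.3]
ee_rot: [0.466, -0.466, 0.532, -0.531]
ft_force: [0.8, 0.4, -2.3]
opening: 48.8
```

Request:
{"method": "step_arm", "body": {"rows": [[-0.15, 0.4, 0, 0, 0, -0.08, 1], [-0.1, 0.25, 0, 0, 0, -0.08, 1], [-0.05, 0.1, 0, 0, 0, 0, 1], [0, 0, 0, 0, 0, 0, 1], [0, 0, 0, 0, 0, 0, 1], [0, 0, 0, 0, 0, 0, 1]]}}

```text
time_s: 34.02
position: [456.9, 357.0, 215.5]
ee_rot: [0.461, -0.462, 0.536, -0.535]
ft_force: [0.5, 1.1, -1.8]
opening: 48.6
```

```bash
python3 w.py w11; python3 L.py
```

```text
34.0167 [456.9 357.  215.5] yaw -8.54 tilt [-0.002  0.001] F [ 0.5  1.1 -1.8] T [-0.01 -0.02  0.05] 48.586590806217586
254 near (90.1, 29)
258 far (90.4, 14)
258 near (90.1, 29)
262 far (90.4, 14)
262 near (90.1, 28)
282 near (23.5, 30)
286 far (23.8, 14)
286 near (23.5, 30)
290 far (23.8, 14)
290 near (23.5, 30)
310 near (-43.1, 30)
314 far (-43.1, 14)
314 near (-43.1, 30)
318 far (-43.1, 14)
318 near (-43.1, 30)
322 far (-43.2, 5)
342 far (-109.7, 14)
342 near (-109.9, 30)
346 far (-109.7, 14)
346 near (-109.9, 30)
350 far (-109.7, 14)
```

Spacings are now 66.8, 66.6 and 66.6 mm. Setting the block down where it stood.

Request:
{"method": "step_arm", "body": {"rows": [[0, 0, -0.2, 0, 0, 0, 1], [0, 0, -0.3, 0, 0, 0, 1], [0, 0, -0.3, 0, 0, 0, 1], [0, 0, -0.3, 0, 0, 0, 1], [0, 0, -0.3, 0, 0, 0, 1], [0, 0, -0.3, 0, 0, 0, 1], [0, 0, -0.25, 0, 0, 0, 1], [0, 0, -0.15, 0, 0, 0, 1], [0, 0, -0.1, 0, 0, 0, 1], [0, 0, 0, 0, 0, 0, 1]]}}

```text
time_s: 35.0
position: [456.2, 357.3, 126.6]
ee_rot: [0.461, -0.462, 0.537, -0.535]
ft_force: [-0.1, -0.1, -0.9]
opening: 48.9
```

Request:
{"method": "step_arm", "body": {"rows": [[0, 0, -0.05, 0, 0, 0, 1], [0, 0, -0.04, 0, 0, 0, 1], [0, 0, -0.03, 0, 0, 0, 1], [0, 0, -0.02, 0, 0, 0, 1], [0, 0, -0.02, 0, 0, 0, 1], [0, 0, 0, 0, 0, 0, 1]]}}

```text
time_s: 35.5
position: [456.7, 357.7, 121.1]
ee_rot: [0.461, -0.462, 0.536, -0.535]
ft_force: [0.9, 0.2, -1.2]
opening: 48.8
```

```bash
python3 s.py
```

```text
35.5 [456.65 357.73 121.1 ] F [ 0.9  0.2 -1.2] T [-0.03  0.01 -0.04] tilt [-0.0019  0.0012]
```

Request:
{"method": "step_arm", "body": {"rows": [[0, 0, -0.05, 0, 0, 0, 1], [0, 0, -0.05, 0, 0, 0, 1], [0, 0, -0.03, 0, 0, 0, 1], [0, 0, -0.02, 0, 0, 0, 1], [0, 0, 0, 0, 0, 0, 1]]}}

```text
time_s: 35.92
position: [456.5, 357.6, 114.8]
ee_rot: [0.461, -0.462, 0.536, -0.535]
ft_force: [-0.0, 0.8, -1.8]
opening: 49.1
```

Request:
{"method": "step_arm", "body": {"rows": [[0, 0, -0.015, 0, 0, 0, 1], [0, 0, -0.015, 0, 0, 0, 1], [0, 0, -0.015, 0, 0, 0, 1], [0, 0, 0, 0, 0, 0, 1]]}}

```text
time_s: 36.25
position: [456.8, 357.8, 113.7]
ee_rot: [0.462, -0.462, 0.536, -0.535]
ft_force: [-1.2, -0.5, 0.4]
opening: 49.0
```

```bash
python3 s.py
```

```text
36.25 [456.76 357.79 113.67] F [-1.2 -0.5  0.4] T [-0.06  0.18  0.01] tilt [-0.0016  0.0015]
```

Foot touching. Easing down slightly, releasing, then rising clear.

Request:
{"method": "step_arm", "body": {"rows": [[0, 0, -0.01, 0, 0, 0, 1], [0, 0, 0, 0, 0, 0, 0.4], [0, 0, 0, 0, 0, 0, 0.3], [0, 0, 0, 0, 0, 0, 0.2], [0, 0, 0, 0, 0, 0, 0.1], [0, 0, 0, 0, 0, 0, 0], [0, 0, 0, 0, 0, 0, 0], [0, 0, 0, 0, 0, 0, 0], [0, 0, 0, 0, 0, 0, 0]], "newtons": 20}}

```text
time_s: 37.0
position: [456.7, 357.7, 112.9]
ee_rot: [0.461, -0.462, 0.536, -0.535]
ft_force: [-0.0, 0.9, -0.4]
opening: 85.5
```

Request:
{"method": "step_arm", "body": {"rows": [[0, 0, 0.1, 0, 0, 0, 0], [0, 0, 0.2, 0, 0, 0, 0], [0, 0, 0.3, 0, 0, 0, 0], [0, 0, 0.4, 0, 0, 0, 0], [0, 0, 0.4, 0, 0, 0, 0], [0, 0, 0.4, 0, 0, 0, 0], [0, 0, 0.4, 0, 0, 0, 0], [0, 0, 0.4, 0, 0, 0, 0], [0, 0, 0.2, 0, 0, 0, 0], [0, 0, 0, 0, 0, 0, 0]]}}

```text
time_s: 37.83
position: [458.0, 358.5, 227.8]
ee_rot: [0.463, -0.46, 0.536, -0.535]
ft_force: [-0.6, 0.2, 0.5]
opening: 85.3
```

```bash
python3 w.py w12; python3 L.py|sort -k2,3 -u; python3 - <<'E'
import cv2,numpy as np
a=cv2.resize(cv2.imread('pics/w12.png'),(400,300));b=cv2.resize(cv2.imread('pics/tl.png'),(400,300));cv2.imwrite('pics/fin.png',np.hstack([a,b]))
E
```

```text
37.8333 [458.  358.5 227.8] yaw -8.49 tilt [0.002 0.004] F [-0.6  0.2  0.5] T [-0.01  0.02 -0.06] 85.26747142170596
342 far (-109.6, 14)
314 far (-43.0, 14)
322 far (-43.2, 4)
286 far (23.8, 14)
258 far (90.4, 14)
342 near (-109.9, 30)
310 near (-43.1, 30)
282 near (23.5, 30)
254 near (90.1, 29)
```

View pics/fin.png

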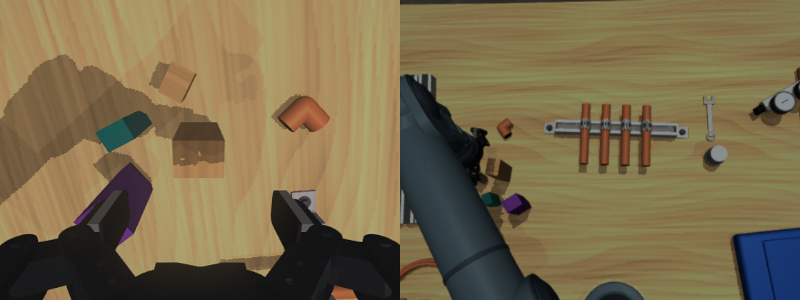

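The block is standing upright where it started, the four lines are evenly spaced, and the other things have not moved. Handing in.

```bash
python3 -c "
from cell import *
print(close_job())"
```

```text
the job is handed in; nothing more can be done
None
```

All three gaps are set and the job is handed in at about 38 s of the 72 s allowed. I worked right to left, with the block's bevel facing left and its flat face on the line already set. In each gap I pressed its foot onto the bench with about 31–41 N, then lifted it out. The block is standing upright again where it started, clear of the rack.

- **Spacing:** the last top-camera check gave axis-to-axis spacings of 66.8, 66.6 and 66.6 mm against 66.6 mm, good to a few tenths of a millimetre. Line 2 stayed at −43.1 mm while lines 3 and 4 were set.
- **Other things:** the final picture shows the wrench, flux jar, elbow and look-alike blocks undisturbed.
- **Heavier contact in gap 1:** the block bore on the clamped line 1 with a net 6–8 N sideways, heavier than intended. I kept it to about 3 N or less in gaps 2 and 3, where the set line could have slid.
- **Camera disagreement:** positions from the wrist camera were several millimetres off the top camera's, so I relied on the top camera and on contact forces.

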